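# Bring the sunken pantry dimmer up to its limit stop and switch the light on

## Task

Set the pantry light to full: turn the knob sunk in the dimmer's well clockwise until you feel it come up snug against the springy stop inside, without forcing it, and let go so that it stays resting on the stop. Then flip the black toggle switch over, all the way, to the side it does not lean to now. Leave the tins, the pen cup and the clothespin where they are.

Things in the scene. Friction and masses are not known exactly. Their poses are not given: they have to be found in the camera images.
- dimmer: White block, 110 x 110 mm, 55 mm high, fixed on the aluminium ledge; on the left or on the right of the switch box. In the middle of its top is a round open well, 80 mm across and 24 mm deep (its floor 31 mm above the block's underside). Origin: centre of the underside, z up.
- dimmer_knob: Black knob sunk in the well: an upright bar 30 mm long (its own x), 14 mm thick (y), its top 22 mm above the well's floor, 2 mm below the rim. Origin: on its upright turning axis, the well's centre, at the well's floor. Both ends are alike. It turns clockwise seen from above against an even friction of about 0.18 N m, and stays where it is left (at rest the friction can hold either way).
- knob_grip (a point): Middle of the knob's bar, on its axis, 12 mm above the well's floor; axes as the knob's. Beside each flat side 33 mm are free up to the well's wall, beyond each end 25 mm; the fingers turn with the bar inside the well. It takes a firm grip, some 25 N or more, or the bar twists between the fingers.
- limit_axis (a point): Point on the knob's axis below the well's floor, about which the hidden limit stop lies; its place about the axis is not given. The knob meets it 0.4 to 1.8 rad clockwise of its start. The stop is sprung, 2 N m per rad: from contact on, the torque rises above its level so far. A rise of 0.1 to 0.2 N m is snug and stays so when let go; 0.35 (0.18 rad past contact) forces the stop.
- switch_box: White box, 70 mm (x) by 56 mm (y), 60 mm high, fixed on the ledge, that carries the toggle in the centre of its top. Origin: centre of its underside; its x is the direction in which the toggle is to be flipped (away from the robot, give or take 0.35 rad).
- toggle (a joint): Angle of the black toggle, rad: 0 = as it starts, leaning 0.5 rad to the box's -x (off); 1.0 = leaning 0.5 rad to the box's +x (on), its end stop. Its hinge runs along the box's y, in the centre of the box's top face, 60 mm above its underside. It stays where it is left (friction 0.06 N m).
- toggle_tip (a point): Centre of the rounded end (14 mm across) of the toggle, which is a 10 mm thick black stick; 45 mm from its hinge.
- tin_a: Steel spice tin with a flip-top lid, 58 mm across, 62 mm high, loose. Origin: centre of its underside. Not to be moved.
- tin_b: Another such tin, the same size, loose. Not to be moved.
- pen_cup: Yellow plastic cup, 72 mm across, 90 mm high, loose. Origin: centre of its underside. Not to be moved.
- clothespin: Wooden clothespin lying on the ledge, 75 mm long, 10 mm wide, 13 mm high, loose. Origin: centre of its underside. Not to be moved.

How it is judged:
On the way, in this order (a step that is already met when the one before it is completed fails the run):
1. the knob has been turned snug against its stop and let go (contact force between dimmer_knob and dimmer above 1 N and contact force between the fingers and dimmer_knob below 0.2 N), for 0.3 s.
2. the toggle is flipped on (value of joint toggle above 0.85 rad), for 0.2 s.
At the end, for the whole second after the job is handed in: The knob, let go, still bears on its hidden stop (with more than 1 N at 20 mm radius, 0.02 N m) and the toggle stands on (more than 0.85 of its 1.0 rad) (all of step 1 and value of joint toggle above 0.85 rad); the robot touches nothing.
It fails at once if the limit stop was forced: the knob was driven against it with more than 18 N at 20 mm radius (0.35 N m above the knob's friction) (contact force between dimmer_knob and dimmer above 18 N).
It fails at once if the first steel spice tin was moved by more than 15 mm (distance of tin_a from where it was at the start of the episode above 0.015 m).
It fails at once if the second steel spice tin was moved by more than 15 mm (distance of tin_b from where it was at the start of the episode above 0.015 m).
It fails at once if the pen cup was moved by more than 15 mm (distance of pen_cup from where it was at the start of the episode above 0.015 m).
It fails at once if the clothespin was moved by more than 15 mm (distance of clothespin from where it was at the start of the episode above 0.015 m).
It also fails if it takes over 72 s, if anything falls off the work surface, if the arm or the gripper's body presses on something with over 40 N, if the wrist force passes 120 N, or if a joint passes its speed limit or range.

## Robot

A 7-joint arm with a two-finger parallel gripper is mounted at the origin on the work surface. World frame = base frame: x ahead of the robot, y to its left, z up, the work surface at z = 0. Lengths are in m, angles in rad, forces in N, time in s.
With the tool pointing down it reaches from about 0.425 to 0.875 m from the base axis. Payload 4.7 kg.
Tool frame: the origin (TCP) lies midway between the tips of the shut fingers; the grasp point (between the pads) lies 19 mm behind it; x points along the fingers, z is the direction in which the jaws open and shut, and the axes are right-handed (so a half turn about x gives the same grasp; the last joint's range is limited). The gripper opens to 87 mm and grips with 3 to 60 N. Pads are 19 mm wide; open, the fingers measure 117 mm over their backs; the gripper's body (75 mm by 190 mm) begins 51 mm behind the grasp point.
Start: joints at [-1.252, 0.321, -0.07, 1.45, 0.023, 1.371, -0.057], TCP at [0.195, 0.62, 0.223] pointing down, gripper open.
Joint ranges: [-2.86, 2.86], [-0.3, 2.09], [-1.38, 1.24], [0.06, 2.45], [-1.56, 4.7], [0.09, 2.05], [-2.69, 2.69]. Speed limits (rad/s): [2.57, 2.57, 3.14, 3.14, 3.14, 3.14, 3.14].

## Interface

Orientations are given as a rotation vector (axis times angle).
In Python, from bench import ctrl, vision, close_job gives the robot as it stands. The module is installed in compiled form; this text tells all that it offers.
- The arm moves only by the tool servo_tool, never from a script. Its argument "commands" is a list that holds one entry, the list of rows, each a list of 7 numbers: the turn, a rotation vector about the tool's x, y, z in degrees, then the shift along the tool's x, y, z in mm, then the finger opening in mm, from 0 to 87. In form: [[[wx, wy, wz, x, y, z, grip], ...]]. A call has 1 to 5 rows; each row is the pose to reach, as a shift and turn from the pose commanded when the call began, along the tool's axes at that moment; what a row does not reach only later rows make up. A row lasts 1/8 s, in which the tool goes at most 62.5 mm and 10.7 degrees, less where a joint would pass 70% of its speed; a pose out of reach is approached as far as the arm can. A call with a gripper value outside its range is refused whole. The fingers move at their own pace and stop on an object; "newtons" is the grip in N (left out, the last holds). Time passes only in rows, so rows that repeat a pose let the fingers close. It gives the time, the measured TCP pose, the force and the opening at its end, in the units of the state.
- ctrl.get_state(): the state, without advancing time (a new reading comes with each control period).
- vision.get_image(name): name is "side" or "top" or "wrist"; returns the picture (420x560x3 uint8, red, green, blue); there is no depth.
- vision.camera_info(name): a dict with "fov_y" (degrees; the focal length in pixels is half the picture's height over the tangent of half this angle, whatever the lens; pixels are square), "cx", "cy" (the principal point, pixels), "pose" (4x4, takes a point from camera to world coordinates). Camera axes: x right, y down, z forward; pixel columns grow to the right and rows downward; lengths in m; the calibration is good to about 2 mm. The wrist camera is an equidistant fisheye: a pixel r from the principal point sees the ray r / f radians off the axis. A picture is of the moment at which its call begins: read the wrist's pose just before it. camera_info takes no time and is no camera call; for the wrist camera it gives the pose at the moment of the call.
- close_job(): hands the job in, once; it reports no verdict.
The state is a dict: "time": time; "joint_positions": joint angles; "qd": joint speeds; "joint_torque": joint torques, N m; "position": TCP position; "tool_rot": TCP orientation; "ft_force": force on the tool from outside, world axes, zero at the start; "torque": the same for the moment, N m; "grip_width": opening from 0.0 (shut) to 1.0 (fully open).
Only numpy, scipy, OpenCV 4.12 (cv2) and the standard library are available. Lean on these libraries where they do the work, as an engineer would, in place of code of your own. Each camera call takes 0.05 s, during which the arm holds its last target. There are 200 camera calls.

## Working session

There is one attempt and no reset: what is moved stays moved. The work goes in short steps, Python scripts to look and compute and a tool call to move; the robot and the scene stay as the last step left them, time stands still between calls to the robot, and variables do not carry over. Pictures are saved under pics/ and viewed, about 8 in all and at most 12, crops included, and the job is handed in when it is done.

Besides the shell and the picture viewer there is one more tool, called after ">>>" as a command line: name --argument value ..., lists and objects as JSON in quotes. servo_tool: Moves the arm, as the interface text tells. Its arguments: {"type":"object","properties":{"commands":{"type":"array"},"newtons":{"type":"number"}},"required":["commands"]}

```bash
mkdir -p pics; cat > h.py <<'E'
import numpy as np, cv2
from scipy.spatial.transform import Rotation as R
from bench import ctrl, vision, close_job
def snap(n,f):
    ci=vision.camera_info(n); im=vision.get_image(n); cv2.imwrite('pics/'+f,im[:,:,::-1]); return im,ci
def ray(ci,u,v,fish=False):
    f=210/np.tan(np.radians(ci['fov_y'])/2); T=np.array(ci['pose'])
    d=np.array([u-ci['cx'],v-ci['cy']])
    if fish:
        r=np.hypot(*d); th=r/f; c=np.array([*(d/max(r,1e-9)*np.sin(th)),np.cos(th)])
    else: c=np.array([d[0]/f,d[1]/f,1])
    d=T[:3,:3]@c; return T[:3,3],d/np.linalg.norm(d)
def onz(ci,u,v,z,fish=False):
    o,d=ray(ci,u,v,fish); return o+d*(z-o[2])/d[2]
def cross(a,b):
    (o,d),(p,e)=a,b; A=np.stack([d,-e],1); s=np.linalg.lstsq(A,p-o,rcond=None)[0]
    q,r=o+d*s[0],p+e*s[1]; return (q+r)/2,np.linalg.norm(q-r)
def st():
    s=ctrl.get_state(); M=R.from_rotvec(s['tool_rot']).as_matrix()
    print('t',s['time'],'p',np.round(s['position'],4),'\n',np.round(M,3),'\nF',np.round(s['ft_force'],2),'M',np.round(s['torque'],3),'g',s['grip_width'],'q',np.round(s['joint_positions'],2)); return s,M
E
python3 - <<'E'
from h import *
np.set_printoptions(suppress=True)
st()
for n in ('top','side','wrist'):
    im,ci=snap(n,n+'0.png'); print(n,ci['fov_y'],ci['cx'],ci['cy'],np.round(ci['pose'],3).tolist())
E
```

```text
t 0.0 p [0.195  0.6195 0.2215] 
 [[-0.    -0.954  0.3  ]
 [-0.002  0.3    0.954]
 [-1.    -0.    -0.002]] 
F [-0.55  0.51  0.11] M [-0.048 -0.009 -0.038] g 0.9999105226948177 q [-1.25  0.32 -0.07  1.45  0.02  1.37 -0.06]
top 52.43748281354367 280.4496993579486 204.87930074376123 [[-0.006, -0.986, 0.167, 0.412], [-1.0, 0.003, -0.018, 0.007], [0.018, -0.167, -0.986, 0.98], [0.0, 0.0, 0.0, 1.0]]
side 45.091619376288854 273.5974916822495 218.64921068582794 [[0.724, -0.332, 0.604, -0.06], [-0.689, -0.365, 0.626, -0.639], [0.012, -0.87, -0.493, 0.612], [0.0, 0.0, 0.0, 1.0]]
wrist 65.70646984690485 280.1823015961079 213.7240812824199 [[0.3, 0.913, 0.278, 0.119], [0.954, -0.286, -0.089, 0.644], [-0.002, 0.292, -0.956, 0.384], [0.0, 0.0, 0.0, 1.0]]
```

View pics/top0.png

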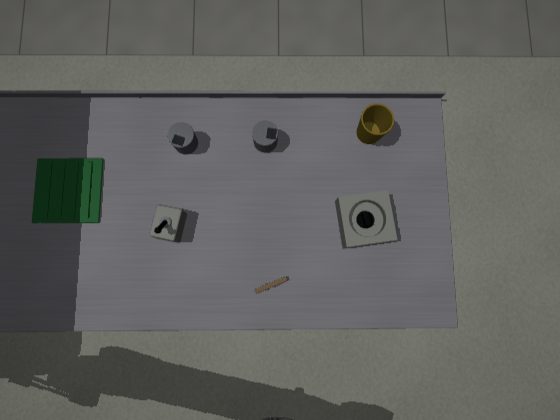

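View pics/side0.png

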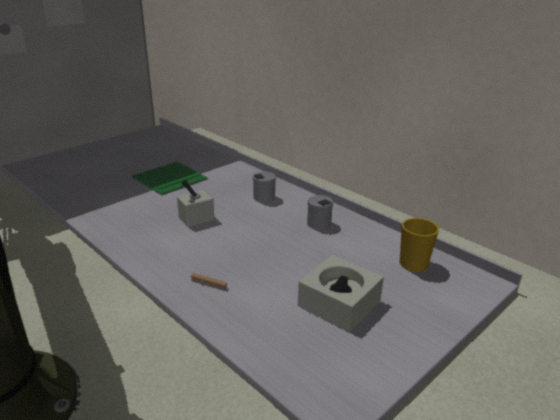

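The top view shows the dimmer on the right at (366,219), the switch box on the left at (167,223), tins at (182,138) and (265,136), the cup at (375,123) and the clothespin at (272,285). The side view agrees. Next I'll enlarge the dimmer and switch from both views.

```bash
python3 - <<'E'
import cv2, numpy as np
t=cv2.imread('pics/top0.png'); s=cv2.imread('pics/side0.png')
def c(i,u,v,w=40,h=30): return cv2.convertScaleAbs(cv2.resize(i[v-h:v+h,u-w:u+w],(400,300),interpolation=cv2.INTER_CUBIC),alpha=1.5)
def m(i,u0,v0,u1,v1):
    g=i[v0:v1,u0:u1].max(2); k=(g<45).astype('uint8'); n,l,sx,ce=cv2.connectedComponentsWithStats(k)
    for j in range(1,n):
        if sx[j,4]>15: print(sx[j]+[u0,v0,0,0,0],ce[j]+[u0,v0])
m(t,345,197,388,240);m(t,145,203,188,243);m(s,315,265,370,310);m(s,175,175,215,205)
cv2.imwrite('pics/crops.png',np.vstack([np.hstack([c(t,366,219),c(t,167,223)]),np.hstack([c(s,340,290,48,36),c(s,195,200)])]))
E
```

```text
[357 211  17  17 236] [364.90254237 219.17372881]
[175 210  12  32 174] [180.55172414 226.4137931 ]
[155 220  12  13  72] [160.40277778 226.41666667]
[331 276  20  16 196] [341.07142857 285.0255102 ]
[182 180  14  16  64] [187.90625  186.921875]
```

View pics/crops.png

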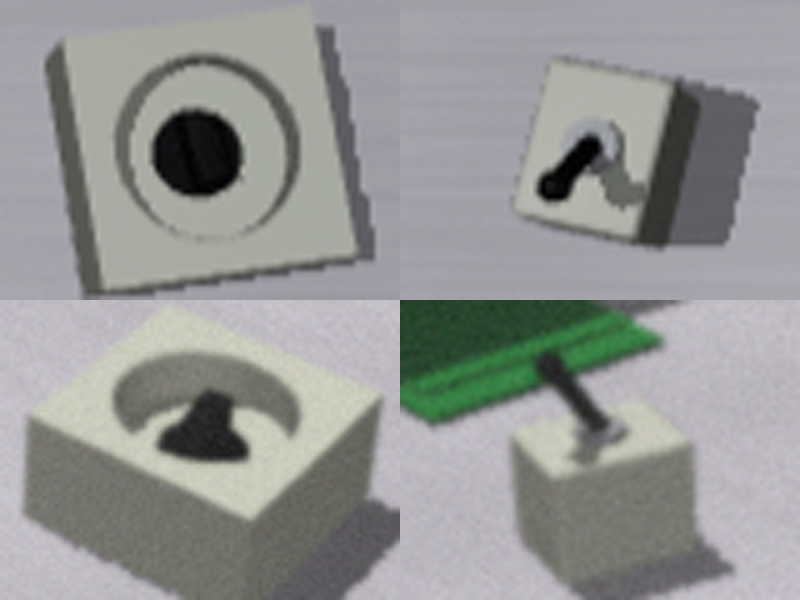

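The crops show the bar on its skirt at about (364,219) in the top view and (341,284) in the side view. The toggle tip is at about (157,230) in the top view and (184.6,183) in the side view, leaning towards the robot. I'll triangulate the block corners, box corners and tip.

```bash
python3 - <<'E'
from h import *
np.set_printoptions(suppress=True,precision=4)
T=vision.camera_info('top');S=vision.camera_info('side')
tp=lambda x,y,u=366,v=219:(u-40+x/5,v-30+y/5)
def X(n,a,b):
    p,e=cross(ray(T,*a),ray(S,*b));print(n,p,'gap',round(e,4));return p
sd=lambda x,y:(292+x/4.1667,254+(y-300)/4.1667)
D=[X('dim',tp(*a),sd(*b)) for a,b in (((62,40),(170,305)),((312,8),(383,400)),((358,258),(250,520)),((102,290),(28,415)))]
c=np.mean(D,0);print('dimc',c,[np.linalg.norm(D[i]-D[i-1]) for i in range(4)])
t2=lambda x,y:(127+(x-400)/5,193+y/5); s2=lambda x,y:(155+(x-400)/5,170+(y-300)/5)
B=[X('box',t2(*a),s2(*b)) for a,b in (((553,58),(625,400)),((680,80),(692,440)),((640,243),(560,478)),((515,210),(512,435)))]
b=np.mean(B,0);print('boxc',b,[np.linalg.norm(B[i]-B[i-1]) for i in range(4)])
X('tip',t2(550,187),s2(548,365));X('hinge',t2(595,140),s2(608,428))
z=c[2]
e=onz(T,*tp(184,115),z-.002);f=onz(T,*tp(200,190),z-.002);print('bar',e,f,'rim',onz(T,*tp(208,148),z))
for n,q in (('tinA',(182,138)),('tinB',(265,136)),('cup',(375,123)),('pin',(272,285))):print(n,onz(T,*q,z-.01))
E
```

```text
dim [ 0.5831 -0.1362  0.0748] gap 0.0011
dim [ 0.5968 -0.2456  0.0734] gap 0.0001
dim [ 0.4878 -0.2594  0.0765] gap 0.0007
dim [ 0.4749 -0.15    0.0744] gap 0.0008
dimc [ 0.5357 -0.1978  0.0748] [np.float64(0.10901702104332572), np.float64(0.11033377741818069), np.float64(0.10993550078344921), np.float64(0.11014231910748999)]
box [0.5635 0.2545 0.0774] gap 0.0077
box [0.5559 0.1978 0.0802] gap 0.0016
box [0.4888 0.211  0.0793] gap 0.0037
box [0.5021 0.2659 0.0754] gap 0.0007
boxc [0.5276 0.2323 0.0781] [np.float64(0.06248043829060895), np.float64(0.05730001863063012), np.float64(0.06835416240247316), np.float64(0.05661649128796267)]
tip [0.5073 0.2396 0.1189] gap 0.0013
hinge [0.5314 0.2314 0.082 ] gap 0.0017
bar [ 0.5499 -0.188   0.0728] [ 0.5173 -0.1936  0.0728] rim [ 0.5352 -0.1973  0.0748]
tinA [0.7191 0.208  0.0648]
tinB [0.7238 0.0232 0.0648]
cup [ 0.7544 -0.2251  0.0648]
pin [0.3961 0.0085 0.0648]
```

Sizes, gaps and heights agree: the block's top is at 0.075, so the ledge is at about 0.02. I'll move in an arc at a safe height.

>>> servo_tool --commands '[[[0,0,0,0,-46,-26,40],[0,0,0,0,-92,-52,40],[0,0,0,0,-139,-78,40],[0,0,0,0,-186,-105,40],[0,0,0,0,-232,-131,40]]]' --newtons 40

```text
time: 0.78
position: [0.3781, 0.4238, 0.2224]
tool_rot: [-0.982, 1.338, 0.982]
ft_force: [-0.0, 0.4, 0.7]
grip_width: 0.525
```

>>> servo_tool --commands '[[[0,0,0,0,-46,-26,40],[0,0,0,0,-92,-52,40],[0,0,0,0,-139,-78,40],[0,0,0,0,-186,-105,40],[0,0,0,0,-232,-131,40]]]'

```text
time: 1.4
position: [0.56, 0.2294, 0.2224]
tool_rot: [-0.982, 1.338, 0.982]
ft_force: [0.2, -0.1, 0.0]
grip_width: 0.462
```

```bash
python3 -c "
from h import *
st()"
```

```text
t 1.4 p [0.56   0.2294 0.2224] 
 [[-0.    -0.954  0.3  ]
 [ 0.     0.3    0.954]
 [-1.     0.     0.   ]] 
F [ 0.18 -0.08  0.04] M [-0.012 -0.049 -0.023] g 0.4616202846316884 q [-0.66  0.23  0.27  1.58 -0.06  1.34  0.88]
```

>>> servo_tool --commands '[[[-3,0,0,4,-13,-51,35],[-7,0,0,8,-26,-102,35],[-10,0,0,12,-38,-153,35],[-14,0,0,16,-51,-204,35],[-17,0,0,20,-64,-255,35]]]'

```text
time: 2.02
position: [0.5432, -0.0332, 0.2023]
tool_rot: [-1.205, 1.212, 1.205]
ft_force: [1.3, 0.9, 0.5]
grip_width: 0.404
```

```bash
python3 -c "
from h import *
s,M=st()
print(M.T@(np.array([.5352,-.197,.19])-s['position'])*1000)"
```

```text
t 2.025 p [ 0.5432 -0.0332  0.2023] 
 [[ 0.    -1.     0.006]
 [ 0.     0.006  1.   ]
 [-1.    -0.     0.   ]] 
F [1.28 0.94 0.53] M [ 0.011 -0.028 -0.006] g 0.4042903037287412 q [-0.38  0.11  0.42  1.76 -0.05  1.29  1.62]
[  12.28327393    6.97381756 -163.85633907]
```

>>> servo_tool --commands '[[[-3,0,0,5,2,-55,30],[-6,0,0,10,4,-110,30],[-10,0,0,12,7,-164,30],[-10,0,0,12,7,-164,30]]]'

```text
time: 2.52
position: [0.5333, -0.2016, 0.1904]
tool_rot: [-1.326, 1.133, 1.324]
ft_force: [0.6, 0.5, -0.2]
grip_width: 0.341
```

```bash
python3 - <<'E'
from h import *
st(); im,ci=snap('wrist','w1.png'); print(ci['fov_y'],np.round(ci['pose'],4).tolist())
c=im[:,:,::-1]; cv2.imwrite('pics/w1b.png',cv2.convertScaleAbs(cv2.resize(c[:,70:490],(600,600),interpolation=cv2.INTER_CUBIC),alpha=1.5))
E
```

```text
t 2.525 p [ 0.5333 -0.2016  0.1904] 
 [[-0.001 -0.988 -0.157]
 [-0.003 -0.157  0.988]
 [-1.     0.001 -0.002]] 
F [ 0.61  0.53 -0.16] M [ 0.121 -0.001 -0.023] g 0.3405064738118468 q [-0.17  0.18  0.54  1.72 -0.09  1.27  2.12]
65.70646984690485 [[-0.1571, 0.9448, 0.2875, 0.4546], [0.9876, 0.1509, 0.0436, -0.2136], [-0.0022, 0.2908, -0.9568, 0.3529], [0.0, 0.0, 0.0, 1.0]]
```

View pics/w1b.png

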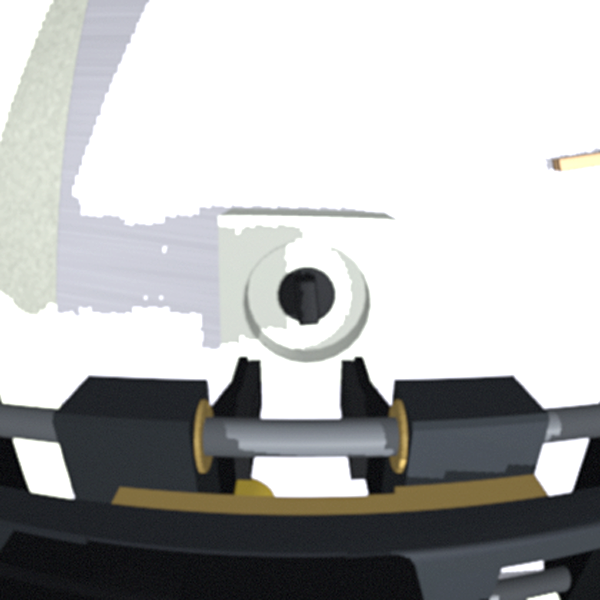

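The wrist view shows the knob at about (306,297), between the fingers and nearly aligned with them. I'll enhance the knob for its angle.

```bash
python3 - <<'E'
import cv2,numpy as np
c=cv2.imread('pics/w1.png'); k=c[175:240,250:320]; print(k.max(2)[30].tolist())
k=np.clip(k.astype(float)*4,0,255).astype('uint8')
cv2.imwrite('pics/w1c.png',cv2.resize(k,(560,520),interpolation=cv2.INTER_CUBIC))
E
```

```text
[147, 147, 148, 147, 147, 147, 148, 147, 147, 147, 148, 148, 146, 128, 87, 41, 20, 20, 23, 25, 25, 21, 22, 23, 22, 23, 21, 20, 23, 23, 22, 24, 33, 40, 44, 44, 46, 47, 49, 46, 42, 37, 38, 42, 45, 45, 45, 45, 46, 44, 46, 45, 43, 57, 115, 178, 210, 217, 216, 215, 216, 216, 216, 216, 210, 192, 162, 147, 147, 147]
```

View pics/w1c.png

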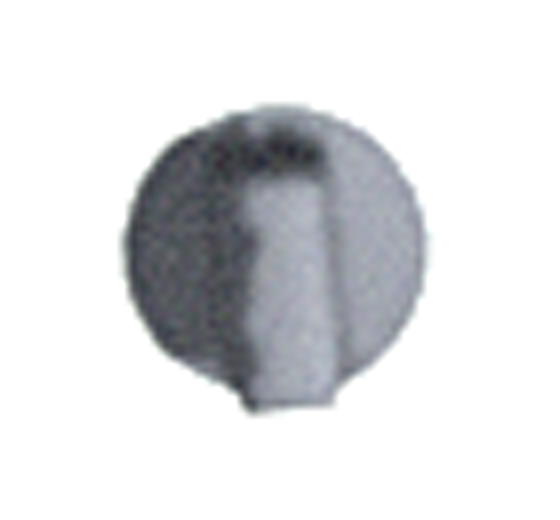

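The bar's top face spans (250,178), (325,180), (335,402) and (252,405) in the crop. Now I'll turn those into positions.

```bash
python3 - <<'E'
from h import *
np.set_printoptions(suppress=True,precision=4)
ci=vision.camera_info('wrist'); T=vision.camera_info('top')
f=lambda x,y,z:onz(ci,250+(x-4)/8+.0,175+(y-4)/8,z,True)
P=[f(*a,.073) for a in ((250,178),(325,180),(335,402),(252,405))]
for p in P:print(p)
c=np.mean(P,0); d=(P[2]+P[3]-P[0]-P[1])/2; print('c',c,'len',np.linalg.norm(d),'ang',np.degrees(np.arctan2(d[1],d[0])))
print('widths',np.linalg.norm(P[1]-P[0]),np.linalg.norm(P[3]-P[2]))
print('two-view bar centre', cross(ray(ci,250+286/8,175+290/8,True),ray(vision.camera_info('side'),341,282)))
s,M=st(); print('jaw deg',np.degrees(np.arctan2(M[1,2],M[0,2])))
for t in ((.5355,-.1975),(c[0],c[1])): print(M.T@(np.array([*t,.09])-s['position'])*1000)
E
```

```text
[ 0.5241 -0.199   0.073 ]
[ 0.523  -0.1908  0.073 ]
[ 0.5484 -0.1852  0.073 ]
[ 0.5502 -0.1945  0.073 ]
c [ 0.5364 -0.1924  0.073 ] len 0.026281242148075527 ang 10.997341820690172
widths 0.008313766144063789 0.009441550656856135
two-view bar centre (array([ 0.54  , -0.1927,  0.064 ]), np.float64(0.0023407726464284647))
t 2.575 p [ 0.5343 -0.198   0.1903] 
 [[-0.001 -0.987 -0.161]
 [-0.    -0.161  0.987]
 [-1.     0.001 -0.   ]] 
F [-0.29  1.37 -0.15] M [0.088 0.033 0.022] g 0.34574497228237155 q [-0.17  0.18  0.54  1.72 -0.1   1.27  2.12]
jaw deg 99.23637361944972
[100.2897  -1.3284   0.3017]
[100.2873  -3.0489   5.2186]
```

The picture was taken while the arm was still settling, about 3.6 mm in y. With that correction, the bar's centre comes to about (0.535,-0.196), which agrees with the rim at (0.5355,-0.1975). The bar's angle is 11°, so I'll descend.

>>> servo_tool --commands '[[[-1.5,0,0,40,-1,0.5,30],[-1.5,0,0,80,-1,0.5,30],[-1.5,0,0,105,-1,0.5,30],[-1.5,0,0,110,-1,0.5,30],[-1.5,0,0,110,-1,0.5,30]]]'

```text
time: 3.2
position: [0.5368, -0.1939, 0.081]
tool_rot: [-1.351, 1.111, 1.35]
ft_force: [-0.6, 0.1, 0.6]
grip_width: 0.345
```

```bash
python3 - <<'E'
from h import *
st(); im,ci=snap('wrist','w2.png')
k=np.clip(im[150:360,140:420,::-1].astype(float)*1.0,0,255); k=255*(k/255)**.5
cv2.imwrite('pics/w2b.png',cv2.resize(k.astype('uint8'),(800,600),interpolation=cv2.INTER_CUBIC))
E
```

```text
t 3.2 p [ 0.5368 -0.1939  0.081 ] 
 [[ 0.    -0.981 -0.193]
 [ 0.    -0.193  0.981]
 [-1.    -0.001  0.   ]] 
F [-0.63  0.12  0.64] M [ 0.045 -0.032 -0.015] g 0.34484897794298847 q [-0.15  0.29  0.52  1.83 -0.16  1.06  2.2 ]
```

View pics/w2b.png

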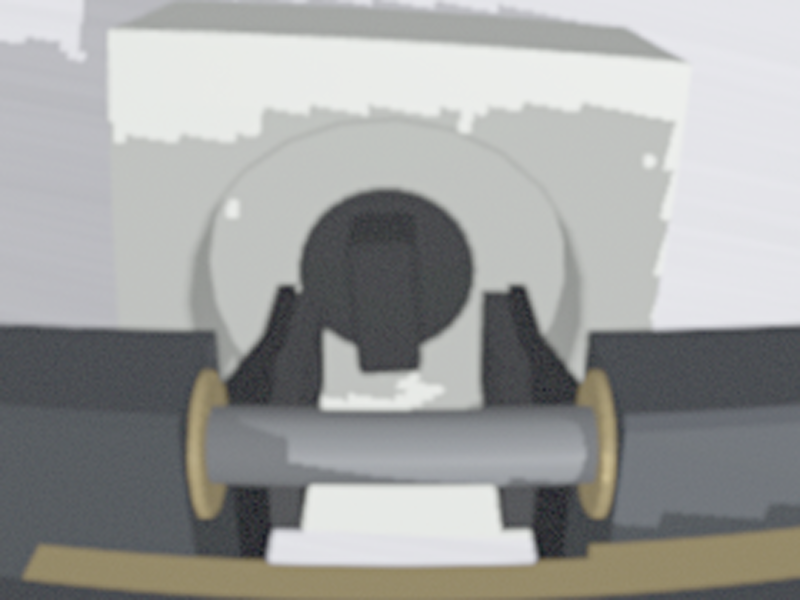

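The fingers straddle the bar. Its middle is at about x=387 in the crop against 402 for the finger midpoint, so it sits some 3 mm towards -z of the tool. I'll check the angle by projecting the bar's top face.

```bash
python3 - <<'E'
from h import *
np.set_printoptions(suppress=True,precision=4)
ci=vision.camera_info('wrist')
P=[onz(ci,140+x/2.857,150+y/2.857,.073,True) for x,y in ((350,243),(418,243),(420,370),(360,370))]
for p in P:print(p)
c=np.mean(P,0); d=(P[2]+P[3]-P[0]-P[1])/2; print('c',c,np.linalg.norm(d),'ang',np.degrees(np.arctan2(d[1],d[0])))
s,M=st(); print('jaw',np.degrees(np.arctan2(M[1,2],M[0,2])), M.T@(np.array([.5355,-.197,.056])-s['position'])*1000, M.T@(c-s['position'])*1000)
E
```

```text
[ 0.5243 -0.2069  0.073 ]
[ 0.5217 -0.1938  0.073 ]
[ 0.5495 -0.1877  0.073 ]
[ 0.5519 -0.2     0.073 ]
c [ 0.5369 -0.1971  0.073 ] 0.028434900128419992 ang 13.24281809169138
t 3.25 p [ 0.5372 -0.1944  0.0817] 
 [[ 0.002 -0.981 -0.192]
 [-0.    -0.192  0.981]
 [-1.    -0.002 -0.   ]] 
F [0.62 1.17 0.94] M [0.057 0.027 0.009] g 0.34703066598756643 q [-0.15  0.29  0.52  1.83 -0.16  1.06  2.2 ]
jaw 101.0914097957806 [25.6489  2.2206 -2.2639] [ 8.6512  0.8801 -2.6198]
```

>>> servo_tool --commands '[[[-1.5,0,0,2,1.5,-2.5,30],[-1.5,0,0,10,1.5,-2.5,30],[-1.5,0,0,18,1.5,-2.5,30],[-1.5,0,0,24,1.5,-2.5,30],[-1.5,0,0,24,1.5,-2.5,30]]]'

```text
time: 3.88
position: [0.5347, -0.1974, 0.0557]
tool_rot: [-1.368, 1.098, 1.37]
ft_force: [-0.1, -0.2, 0.3]
grip_width: 0.342
```

```bash
python3 -c "
from h import *
st()"
```

```text
t 3.875 p [ 0.5347 -0.1974  0.0557] 
 [[-0.001 -0.976 -0.217]
 [ 0.    -0.217  0.976]
 [-1.     0.001  0.001]] 
F [-0.09 -0.21  0.33] M [ 0.052 -0.034 -0.044] g 0.34202398846129245 q [-0.13  0.32  0.51  1.85 -0.18  1.02  2.24]
```

>>> servo_tool --commands '[[[0,0,0,1.5,0,0,30],[0,0,0,1.5,0,0,8],[0,0,0,1.5,0,0,8],[0,0,0,1.5,0,0,8],[0,0,0,1.5,0,0,8]]]' --newtons 45

```text
time: 4.5
position: [0.5354, -0.1977, 0.0553]
tool_rot: [-1.369, 1.097, 1.368]
ft_force: [0.3, 0.2, 1.6]
grip_width: 0.153
```

>>> servo_tool --commands '[[[0,0,0,1.5,0,0,8],[0,0,0,1.5,0,0,8],[0,0,0,1.5,0,0,8]]]'

```text
time: 4.88
position: [0.5354, -0.1977, 0.0551]
tool_rot: [-1.368, 1.097, 1.368]
ft_force: [-4.9, 2.1, 10.3]
grip_width: 0.155
```

```bash
python3 -c "
from h import *
st()"
```

```text
t 4.875 p [ 0.5354 -0.1977  0.0551] 
 [[ 0.001 -0.976 -0.217]
 [ 0.001 -0.217  0.976]
 [-1.    -0.001  0.001]] 
F [-4.91  2.06 10.28] M [ 0.346  0.859 -0.062] g 0.155206282295778 q [-0.13  0.32  0.51  1.85 -0.18  1.01  2.24]
```

The grip holds a 13.5 mm bar. There's some pressing, so I'll relieve it by 1 mm and then make the first 20° clockwise. The stop can't come before 23°.

>>> servo_tool --commands '[[[0,0,0,-1,0,0,8],[0,0,0,-1,0,0,8]]]'

```text
time: 5.12
position: [0.5354, -0.1977, 0.0552]
tool_rot: [-1.369, 1.097, 1.368]
ft_force: [-1.8, 0.8, 5.2]
grip_width: 0.158
```

```bash
cat > r.py <<'E'
from h import *
s=ctrl.get_state(); M=R.from_rotvec(s['tool_rot']).as_matrix()
print('t %.2f jaw %.2f'%(s['time'],np.degrees(np.arctan2(M[1,2],M[0,2]))),'M',np.round(s['torque'],3),'F',np.round(s['ft_force'],1),'p',np.round(s['position'],4),'tilt',np.round(M[:2,0],3),'g %.3f q7 %.2f tau7 %.3f'%(s['grip_width'],s['joint_positions'][6],s['joint_torque'][6]))
E
python3 r.py
```

```text
t 5.12 jaw 102.53 M [ 0.113  0.451 -0.111] F [-1.8  0.8  5.2] p [ 0.5354 -0.1977  0.0552] tilt [0. 0.] g 0.158 q7 2.24 tau7 0.062
```

>>> servo_tool --commands '[[[4,0,0,0,0,0,8],[8,0,0,0,0,0,8]]]'

```text
time: 5.38
position: [0.5354, -0.1976, 0.0552]
tool_rot: [-1.266, 1.171, 1.266]
ft_force: [-1.7, 0.4, 6.7]
grip_width: 0.156
```

```bash
python3 r.py
```

```text
t 5.38 jaw 94.45 M [0.19  0.469 0.129] F [-1.7  0.4  6.7] p [ 0.5354 -0.1976  0.0552] tilt [0. 0.] g 0.156 q7 2.11 tau7 0.363
```

>>> servo_tool --commands '[[[3,0,0,0,0,0,8],[6,0,0,0,0,0,8]]]'

```text
time: 5.62
position: [0.5354, -0.1974, 0.0552]
tool_rot: [-1.19, 1.221, 1.19]
ft_force: [-2.3, 0.2, 6.5]
grip_width: 0.162
```

```bash
python3 r.py
```

```text
t 5.62 jaw 88.49 M [0.259 0.511 0.163] F [-2.3  0.2  6.5] p [ 0.5354 -0.1974  0.0552] tilt [0. 0.] g 0.162 q7 2.01 tau7 0.224
```

>>> servo_tool --commands '[[[3,0,0,0,0,0,8],[6,0,0,0,0,0,8]]]'

```text
time: 5.88
position: [0.5354, -0.1973, 0.0552]
tool_rot: [-1.112, 1.268, 1.112]
ft_force: [-1.5, 2.3, 6.3]
grip_width: 0.157
```

```bash
python3 r.py
```

```text
t 5.88 jaw 82.50 M [0.212 0.535 0.23 ] F [-1.5  2.3  6.3] p [ 0.5354 -0.1973  0.0552] tilt [0. 0.] g 0.157 q7 1.91 tau7 0.224
```

```bash
cat > a.py <<'E'
from h import *
m=[]
for i in range(4):
    s=ctrl.get_state(); m.append([*s['torque'],s['ft_force'][2],s['joint_torque'][6]])
    if i<3: vision.get_image('top')
M=R.from_rotvec(s['tool_rot']).as_matrix()
print('t %.2f jaw %.2f'%(s['time'],np.degrees(np.arctan2(M[1,2],M[0,2]))),'Mz',np.round([x[2] for x in m],3),'mean',np.round(np.mean(m,0),3),'q7 %.2f'%s['joint_positions'][6])
E
python3 a.py
```

```text
t 6.03 jaw 82.56 Mz [ 0.23   0.064  0.05  -0.004] mean [ 0.238  0.465  0.085  6.757 -0.073] q7 1.91
```

>>> servo_tool --commands '[[[1.5,0,0,0,0,0,8],[3,0,0,0,0,0,8]]]'

```text
time: 6.28
position: [0.5354, -0.1973, 0.0552]
tool_rot: [-1.073, 1.29, 1.074]
ft_force: [-2.1, 0.6, 7.5]
grip_width: 0.161
```

```bash
python3 a.py
```

```text
t 6.42 jaw 79.58 Mz [0.238 0.201 0.123 0.136] mean [ 0.244  0.489  0.175  6.85  -0.129] q7 1.87
```

>>> servo_tool --commands '[[[1.5,0,0,0,0,0,8],[3,0,0,0,0,0,8]]]'

```text
time: 6.68
position: [0.5354, -0.1973, 0.0552]
tool_rot: [-1.034, 1.311, 1.035]
ft_force: [-1.7, 0.6, 7.1]
grip_width: 0.157
```

```bash
python3 a.py
```

```text
t 6.83 jaw 76.58 Mz [0.214 0.14  0.156 0.103] mean [ 0.256  0.485  0.153  6.783 -0.129] q7 1.82
```

Only the readings while turning count, since the torque relaxes at rest: the baseline is about 0.22. I'll go on at 6° per turn, with a reading every 3°.

>>> servo_tool --commands '[[[1.5,0,0,0,0,0,8],[3,0,0,0,0,0,8]]]'

```text
time: 7.08
position: [0.5354, -0.1972, 0.0552]
tool_rot: [-0.995, 1.331, 0.995]
ft_force: [-1.7, 1.2, 7.3]
grip_width: 0.159
```

```bash
python3 r.py
```

```text
t 7.08 jaw 73.55 M [0.333 0.431 0.107] F [-1.7  1.2  7.3] p [ 0.5354 -0.1972  0.0552] tilt [0.    0.001] g 0.159 q7 1.77 tau7 0.023
```

>>> servo_tool --commands '[[[1.5,0,0,0,0,0,8],[3,0,0,0,0,0,8]]]'

```text
time: 7.32
position: [0.5354, -0.1971, 0.0552]
tool_rot: [-0.955, 1.35, 0.956]
ft_force: [-3.2, 1.7, 6.0]
grip_width: 0.158
```

```bash
python3 r.py
```

```text
t 7.33 jaw 70.55 M [0.342 0.48  0.168] F [-3.2  1.7  6. ] p [ 0.5354 -0.1971  0.0552] tilt [0.    0.001] g 0.158 q7 1.72 tau7 0.022
```

>>> servo_tool --commands '[[[1.5,0,0,0,0,0,8],[3,0,0,0,0,0,8]]]'

```text
time: 7.58
position: [0.5354, -0.1971, 0.0552]
tool_rot: [-0.915, 1.369, 0.916]
ft_force: [-2.3, 0.8, 7.1]
grip_width: 0.159
```

```bash
python3 r.py
```

```text
t 7.58 jaw 67.55 M [0.364 0.475 0.203] F [-2.3  0.8  7.1] p [ 0.5354 -0.1971  0.0552] tilt [0.    0.001] g 0.159 q7 1.67 tau7 0.022
```

>>> servo_tool --commands '[[[1.5,0,0,0,0,0,8],[3,0,0,0,0,0,8]]]'

```text
time: 7.82
position: [0.5355, -0.197, 0.0552]
tool_rot: [-0.876, 1.386, 0.877]
ft_force: [-1.8, 0.8, 7.1]
grip_width: 0.154
```

```bash
python3 r.py
```

```text
t 7.83 jaw 64.55 M [0.375 0.45  0.15 ] F [-1.8  0.8  7.1] p [ 0.5355 -0.197   0.0552] tilt [0.    0.001] g 0.154 q7 1.62 tau7 0.021
```

>>> servo_tool --commands '[[[1.5,0,0,0,0,0,8],[3,0,0,0,0,0,8]]]'

```text
time: 8.07
position: [0.5355, -0.197, 0.0552]
tool_rot: [-0.836, 1.403, 0.837]
ft_force: [-2.7, 1.8, 7.5]
grip_width: 0.158
```

```bash
python3 r.py
```

```text
t 8.07 jaw 61.55 M [0.396 0.468 0.207] F [-2.7  1.8  7.5] p [ 0.5355 -0.197   0.0552] tilt [0.    0.001] g 0.158 q7 1.57 tau7 0.021
```

>>> servo_tool --commands '[[[1.5,0,0,0,0,0,8],[3,0,0,0,0,0,8]]]'

```text
time: 8.32
position: [0.5355, -0.1969, 0.0552]
tool_rot: [-0.795, 1.419, 0.797]
ft_force: [-1.3, 1.2, 6.5]
grip_width: 0.157
```

```bash
python3 r.py
```

```text
t 8.32 jaw 58.55 M [0.412 0.411 0.185] F [-1.3  1.2  6.5] p [ 0.5355 -0.1969  0.0552] tilt [0.    0.001] g 0.157 q7 1.52 tau7 0.021
```

>>> servo_tool --commands '[[[1.5,0,0,0,0,0,8],[3,0,0,0,0,0,8]]]'

```text
time: 8.57
position: [0.5355, -0.1969, 0.0552]
tool_rot: [-0.755, 1.435, 0.757]
ft_force: [-2.0, 2.0, 7.0]
grip_width: 0.155
```

```bash
python3 r.py
```

```text
t 8.57 jaw 55.56 M [0.409 0.416 0.147] F [-2.  2.  7.] p [ 0.5355 -0.1969  0.0552] tilt [0.    0.001] g 0.155 q7 1.47 tau7 0.021
```

>>> servo_tool --commands '[[[1.5,0,0,0,0,0,8],[3,0,0,0,0,0,8]]]'

```text
time: 8.82
position: [0.5356, -0.1968, 0.0552]
tool_rot: [-0.715, 1.449, 0.716]
ft_force: [-2.1, 1.4, 7.4]
grip_width: 0.158
```

```bash
python3 r.py
```

```text
t 8.82 jaw 52.56 M [0.383 0.428 0.222] F [-2.1  1.4  7.4] p [ 0.5356 -0.1968  0.0552] tilt [0.    0.001] g 0.158 q7 1.42 tau7 0.021
```

>>> servo_tool --commands '[[[1.5,0,0,0,0,0,8],[3,0,0,0,0,0,8]]]'

```text
time: 9.07
position: [0.5356, -0.1968, 0.0552]
tool_rot: [-0.675, 1.462, 0.676]
ft_force: [-1.1, 1.9, 7.1]
grip_width: 0.157
```

```bash
python3 r.py
```

```text
t 9.07 jaw 49.56 M [0.429 0.369 0.206] F [-1.1  1.9  7.1] p [ 0.5356 -0.1968  0.0552] tilt [0.    0.001] g 0.157 q7 1.38 tau7 0.020
```

>>> servo_tool --commands '[[[1.5,0,0,0,0,0,8],[3,0,0,0,0,0,8]]]'

```text
time: 9.32
position: [0.5357, -0.1967, 0.0552]
tool_rot: [-0.634, 1.475, 0.636]
ft_force: [-1.6, 2.6, 6.6]
grip_width: 0.157
```

```bash
python3 r.py
```

```text
t 9.32 jaw 46.57 M [0.417 0.444 0.194] F [-1.6  2.6  6.6] p [ 0.5357 -0.1967  0.0552] tilt [0.    0.001] g 0.157 q7 1.33 tau7 0.020
```

>>> servo_tool --commands '[[[1.5,0,0,0,0,0,8],[3,0,0,0,0,0,8]]]'

```text
time: 9.57
position: [0.5357, -0.1967, 0.0552]
tool_rot: [-0.594, 1.487, 0.595]
ft_force: [-1.4, 0.9, 6.6]
grip_width: 0.155
```

```bash
python3 r.py
```

```text
t 9.57 jaw 43.57 M [0.397 0.356 0.177] F [-1.4  0.9  6.6] p [ 0.5357 -0.1967  0.0552] tilt [0.001 0.001] g 0.155 q7 1.28 tau7 0.020
```

>>> servo_tool --commands '[[[1.5,0,0,0,0,0,8],[3,0,0,0,0,0,8]]]'

```text
time: 9.82
position: [0.5357, -0.1967, 0.0552]
tool_rot: [-0.553, 1.498, 0.555]
ft_force: [-1.2, 2.2, 6.8]
grip_width: 0.155
```

```bash
python3 r.py
```

```text
t 9.82 jaw 40.56 M [0.443 0.33  0.153] F [-1.2  2.2  6.8] p [ 0.5357 -0.1967  0.0552] tilt [0.001 0.001] g 0.155 q7 1.23 tau7 0.020
```

>>> servo_tool --commands '[[[1.5,0,0,0,0,0,8],[3,0,0,0,0,0,8]]]'

```text
time: 10.07
position: [0.5358, -0.1966, 0.0552]
tool_rot: [-0.513, 1.508, 0.514]
ft_force: [-2.1, 2.6, 7.7]
grip_width: 0.154
```

```bash
python3 r.py
```

```text
t 10.07 jaw 37.57 M [0.431 0.343 0.166] F [-2.1  2.6  7.7] p [ 0.5358 -0.1966  0.0552] tilt [0.001 0.001] g 0.154 q7 1.18 tau7 0.020
```

>>> servo_tool --commands '[[[1.5,0,0,0,0,0,8],[3,0,0,0,0,0,8]]]'

```text
time: 10.32
position: [0.5359, -0.1966, 0.0552]
tool_rot: [-0.472, 1.518, 0.473]
ft_force: [-1.4, 1.9, 6.3]
grip_width: 0.155
```

```bash
python3 r.py
```

```text
t 10.32 jaw 34.57 M [0.471 0.375 0.199] F [-1.4  1.9  6.3] p [ 0.5359 -0.1966  0.0552] tilt [0.001 0.001] g 0.155 q7 1.13 tau7 0.019
```

>>> servo_tool --commands '[[[1.5,0,0,0,0,0,8],[3,0,0,0,0,0,8]]]'

```text
time: 10.58
position: [0.5359, -0.1966, 0.0552]
tool_rot: [-0.431, 1.526, 0.433]
ft_force: [-1.1, 1.4, 6.8]
grip_width: 0.157
```

```bash
python3 r.py
```

```text
t 10.57 jaw 31.57 M [0.49  0.311 0.201] F [-1.1  1.4  6.8] p [ 0.5359 -0.1966  0.0552] tilt [0.001 0.001] g 0.157 q7 1.08 tau7 0.019
```

>>> servo_tool --commands '[[[1.5,0,0,0,0,0,8],[3,0,0,0,0,0,8]]]'

```text
time: 10.82
position: [0.536, -0.1966, 0.0552]
tool_rot: [-0.39, 1.534, 0.392]
ft_force: [-0.7, 3.4, 6.4]
grip_width: 0.152
```

```bash
python3 r.py
```

```text
t 10.82 jaw 28.58 M [0.454 0.322 0.209] F [-0.7  3.4  6.4] p [ 0.536  -0.1966  0.0552] tilt [0.001 0.001] g 0.152 q7 1.04 tau7 0.019
```

>>> servo_tool --commands '[[[1.5,0,0,0,0,0,8],[3,0,0,0,0,0,8]]]'

```text
time: 11.08
position: [0.536, -0.1965, 0.0552]
tool_rot: [-0.349, 1.541, 0.351]
ft_force: [-1.3, 1.9, 6.9]
grip_width: 0.157
```

```bash
python3 r.py
```

```text
t 11.07 jaw 25.58 M [0.523 0.276 0.165] F [-1.3  1.9  6.9] p [ 0.536  -0.1965  0.0552] tilt [0.001 0.001] g 0.157 q7 0.99 tau7 0.018
```

>>> servo_tool --commands '[[[1.5,0,0,0,0,0,8],[3,0,0,0,0,0,8]]]'

```text
time: 11.32
position: [0.5361, -0.1965, 0.0552]
tool_rot: [-0.308, 1.547, 0.31]
ft_force: [-0.9, 2.3, 6.1]
grip_width: 0.156
```

```bash
python3 r.py
```

```text
t 11.32 jaw 22.58 M [0.424 0.255 0.172] F [-0.9  2.3  6.1] p [ 0.5361 -0.1965  0.0552] tilt [0.001 0.001] g 0.156 q7 0.94 tau7 0.018
```

>>> servo_tool --commands '[[[1.5,0,0,0,0,0,8],[3,0,0,0,0,0,8]]]'

```text
time: 11.58
position: [0.5361, -0.1965, 0.0552]
tool_rot: [-0.267, 1.553, 0.269]
ft_force: [-0.8, 2.6, 6.2]
grip_width: 0.159
```

```bash
python3 r.py
```

```text
t 11.57 jaw 19.59 M [0.45  0.171 0.226] F [-0.8  2.6  6.2] p [ 0.5361 -0.1965  0.0552] tilt [0.001 0.001] g 0.159 q7 0.89 tau7 -0.019
```

>>> servo_tool --commands '[[[1.5,0,0,0,0,0,8],[3,0,0,0,0,0,8]]]'

```text
time: 11.82
position: [0.5361, -0.1965, 0.0552]
tool_rot: [-0.226, 1.557, 0.228]
ft_force: [-1.2, 3.1, 6.8]
grip_width: 0.156
```

```bash
python3 r.py
```

```text
t 11.82 jaw 16.60 M [0.444 0.158 0.305] F [-1.2  3.1  6.8] p [ 0.5361 -0.1965  0.0552] tilt [0.001 0.001] g 0.156 q7 0.84 tau7 -0.081
```

The torque is up from 0.185 to 0.305, and joint 7 agrees, so contact was near a jaw angle of 20°. I'll take one small step to confirm.

>>> servo_tool --commands '[[[0.5,0,0,0,0,0,8],[1,0,0,0,0,0,8]]]'

```text
time: 12.08
position: [0.5362, -0.1964, 0.0552]
tool_rot: [-0.213, 1.559, 0.215]
ft_force: [-0.5, 2.1, 4.9]
grip_width: 0.157
```

```bash
python3 a.py
```

```text
t 12.22 jaw 15.65 Mz [0.331 0.293 0.313 0.278] mean [ 0.455  0.182  0.304  6.418 -0.282] q7 0.83
```

The rise is about 0.14 N m, which is snug. I'll let go and lift straight up.

>>> servo_tool --commands '[[[0,0,0,0,0,0,28],[0,0,0,0,0,0,28],[0,0,0,0,0,0,28],[0,0,0,0,0,0,28],[0,0,0,0,0,0,28]]]'

```text
time: 12.85
position: [0.5351, -0.1976, 0.0544]
tool_rot: [-0.213, 1.56, 0.213]
ft_force: [0.5, -0.0, 0.9]
grip_width: 0.32
```

>>> servo_tool --commands '[[[0,0,0,-10,0,0,28],[0,0,0,-30,0,0,28],[0,0,0,-80,0,0,28],[0,0,0,-120,0,0,28],[0,0,0,-120,0,0,28]]]'

```text
time: 13.48
position: [0.5378, -0.1989, 0.1796]
tool_rot: [-0.214, 1.552, 0.211]
ft_force: [0.2, 0.6, 0.6]
grip_width: 0.323
```

```bash
python3 - <<'E'
from h import *
np.set_printoptions(suppress=True,precision=4)
s,M=st(); im,ci=snap('wrist','w3.png')
k=im[100:310,140:420,::-1].astype(float)/255; 
cv2.imwrite('pics/w3b.png',cv2.resize((255*k**.5).astype('uint8'),(800,600),interpolation=cv2.INTER_CUBIC))
E
```

```text
t 13.475 p [ 0.5378 -0.1989  0.1796] 
 [[ 0.009 -0.268  0.964]
 [-0.001  0.964  0.268]
 [-1.    -0.003  0.008]] 
F [0.18 0.58 0.55] M [-0.05   0.01   0.012] g 0.32313397449716524 q [-0.42  0.23  0.84  1.74 -0.18  1.25  0.73]
```

View pics/w3b.png

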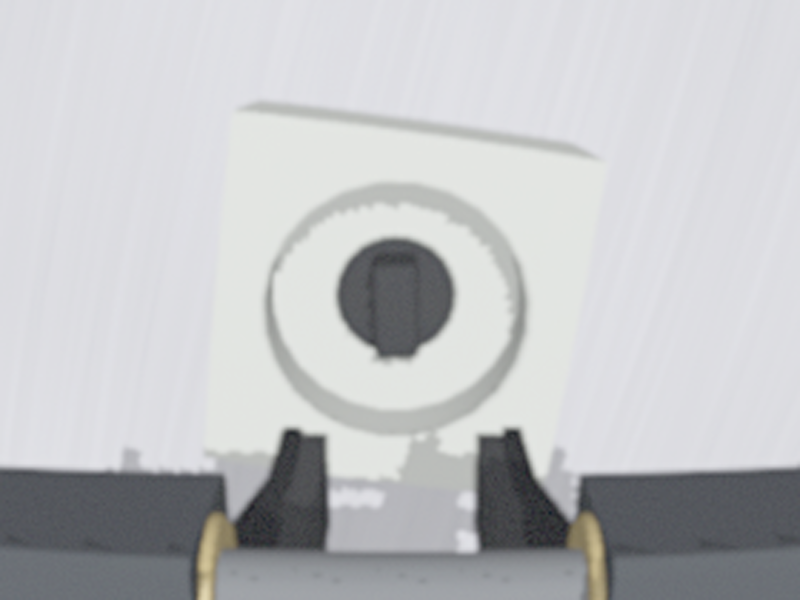

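The bar stands between the fingers, parallel to them and centred in the well at (395,300) in the crop. It did not slip. Next I'll shut the fingers, turn the jaw along the box's y, and go to the robot side of the toggle.

>>> servo_tool --commands '[[[-8,0,0,0,55,8,0],[-16,0,0,0,110,15,0],[-24,0,0,0,165,23,0],[-32,0,0,0,220,30,0],[-40,0,0,0,276,38,0]]]' --newtons 20

```text
time: 14.15
position: [0.4968, 0.08, 0.1742]
tool_rot: [-0.759, 1.435, 0.759]
ft_force: [0.9, 0.5, -0.8]
grip_width: 0.004
```

```bash
cat > g.py <<'E'
from h import *
import sys
np.set_printoptions(suppress=True,precision=1)
s,M=st(); print('jaw',np.degrees(np.arctan2(M[1,2],M[0,2])), M.T@(np.array([float(a) for a in sys.argv[1:4]])-s['position'])*1000, 'box x in tool',np.round(M.T@[np.cos(-.19),np.sin(-.19),0],3))
E
python3 g.py .4785 .242 .18
```

```text
t 14.15 p [0.5 0.1 0.2] 
 [[-0.  -0.8  0.6]
 [ 0.   0.6  0.8]
 [-1.   0.  -0. ]] 
F [ 0.9  0.5 -0.8] M [ 0. -0. -0.] g 0.0038701313307321055 q [-0.8  0.   0.6  1.9 -0.   1.2  0.8]
jaw 55.7871598165772 [ -5.8 106.2 123.7] box x in tool [-0.  -0.9  0.4]
```

>>> servo_tool --commands '[[[-8,0,0,-3,35,41,0],[-16,0,0,-6,70,82,0],[-23,0,0,-6,106,124,0],[-23,0,0,-6,106,124,0],[-23,0,0,-6,106,124,0]]]'

```text
time: 14.78
position: [0.4803, 0.2398, 0.1799]
tool_rot: [-1.061, 1.299, 1.06]
ft_force: [0.1, -1.0, 0.6]
grip_width: 0.003
```

```bash
python3 g.py .4785 .242 .105; python3 - <<'E'
from h import *
im,ci=snap('wrist','w4.png')
k=im[40:355,70:490,::-1].astype(float)/255; 
cv2.imwrite('pics/w4b.png',cv2.resize((255*k**.7).astype('uint8'),(800,600),interpolation=cv2.INTER_CUBIC))
E
```

```text
t 14.775 p [0.5 0.2 0.2] 
 [[-0.  -1.   0.2]
 [-0.   0.2  1. ]
 [-1.   0.  -0. ]] 
F [ 0.1 -1.   0.6] M [-0. -0.  0.] g 0.003002049357910779 q [-0.9  0.1  0.4  1.8 -0.1  1.2  0.9]
jaw 78.5026277947439 [74.9  2.2  1.9] box x in tool [-0. -1.  0.]
```

View pics/w4b.png

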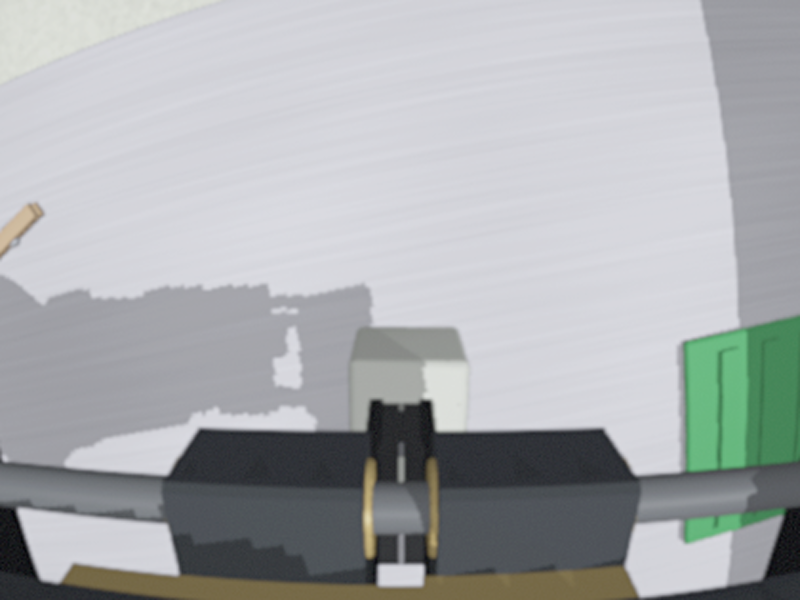

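The box sits square to the gripper, about 3 mm to the right of the shut fingers, and the toggle is hidden behind them. I'll descend on the robot side and then push along the box's x (tool -y).

>>> servo_tool --commands '[[[0,0,0,25,2,4,0],[0,0,0,50,2,4,0],[0,0,0,70,2,4,0],[0,0,0,75,2,4,0],[0,0,0,75,2,4,0]]]'

```text
time: 15.45
position: [0.4799, 0.2441, 0.1058]
tool_rot: [-1.059, 1.298, 1.059]
ft_force: [0.4, -0.7, -0.1]
grip_width: 0.004
```

>>> servo_tool --commands '[[[0,0,0,0,-6,0,0],[0,0,0,0,-12,0,0],[0,0,0,0,-18,0,0],[0,0,0,0,-24,0,0]]]'

```text
time: 15.95
position: [0.5032, 0.2402, 0.1057]
tool_rot: [-1.06, 1.297, 1.061]
ft_force: [-1.7, -0.3, 3.3]
grip_width: 0.006
```

```bash
python3 r.py; python3 - <<'E'
from h import *
im,ci=snap('side','s2.png'); c=cv2.resize(im[150:240,140:260,::-1],(400,300),interpolation=cv2.INTER_CUBIC)
im,ci=snap('top','t2.png'); d=cv2.resize(im[178:268,110:230,::-1],(400,300),interpolation=cv2.INTER_CUBIC)
cv2.imwrite('pics/s2b.png',np.hstack([c,d]))
E
```

```text
t 15.95 jaw 78.54 M [-0.041  0.505 -0.037] F [-1.7 -0.3  3.3] p [0.5032 0.2402 0.1057] tilt [-0.  0.] g 0.006 q7 0.97 tau7 -0.072
```

View pics/s2b.png

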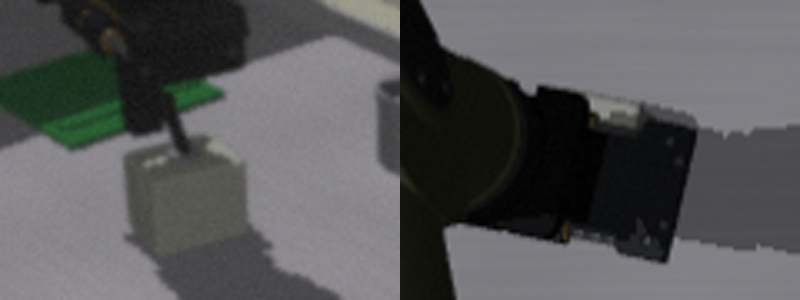

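The finger is on the robot side of the toggle and touching it lightly. I'll push on.

>>> servo_tool --commands '[[[0,0,0,0,-5,0,0],[0,0,0,0,-10,0,0],[0,0,0,0,-15,0,0],[0,0,0,0,-19,0,0]]]'

```text
time: 16.55
position: [0.5217, 0.2364, 0.1054]
tool_rot: [-1.06, 1.298, 1.061]
ft_force: [-2.8, -0.6, 1.4]
grip_width: 0.007
```

>>> servo_tool --commands '[[[0,0,0,0,-2,0,0],[0,0,0,0,-3,0,0]]]'

```text
time: 16.8
position: [0.5242, 0.2359, 0.1052]
tool_rot: [-1.06, 1.298, 1.061]
ft_force: [-2.6, -0.3, -1.0]
grip_width: 0.005
```

```bash
python3 r.py
```

```text
t 16.80 jaw 78.55 M [ 0.064  0.627 -0.019] F [-2.6 -0.3 -1. ] p [0.5242 0.2359 0.1052] tilt [-0.001 -0.   ] g 0.005 q7 1.01 tau7 0.002
```

>>> servo_tool --commands '[[[0,0,0,0,-1,0,0],[0,0,0,0,-2,0,0]]]'

```text
time: 17.05
position: [0.5261, 0.2356, 0.1053]
tool_rot: [-1.061, 1.298, 1.061]
ft_force: [-3.2, 0.3, -0.4]
grip_width: 0.005
```

>>> servo_tool --commands '[[[0,0,0,0,-1,0,0],[0,0,0,0,-2,0,0]]]'

```text
time: 17.3
position: [0.5285, 0.2352, 0.1056]
tool_rot: [-1.061, 1.297, 1.061]
ft_force: [-3.6, 0.5, -0.2]
grip_width: 0.005
```

>>> servo_tool --commands '[[[0,0,0,0,-1,0,0],[0,0,0,0,-2,0,0]]]'

```text
time: 17.55
position: [0.5297, 0.235, 0.1055]
tool_rot: [-1.06, 1.298, 1.062]
ft_force: [-4.8, 1.7, 1.0]
grip_width: 0.003
```

>>> servo_tool --commands '[[[0,0,0,0,-1,0,0],[0,0,0,0,-1.5,0,0]]]'

```text
time: 17.8
position: [0.5299, 0.235, 0.1053]
tool_rot: [-1.059, 1.3, 1.064]
ft_force: [-8.0, 1.2, 2.6]
grip_width: 0.004
```

The tool stalls at x=0.530 with the force rising to 8 N, so the toggle is on its end stop. I'll back off, lift, move aside and check.

>>> servo_tool --commands '[[[0,0,0,0,15,0,0],[0,0,0,0,40,0,0],[0,0,0,-40,45,0,0],[0,0,0,-90,45,0,0],[0,0,0,-90,45,0,0]]]'

```text
time: 18.42
position: [0.4912, 0.2447, 0.2008]
tool_rot: [-1.06, 1.285, 1.057]
ft_force: [0.2, 0.8, -0.2]
grip_width: 0.002
```

>>> servo_tool --commands '[[[0,0,0,0,0,55,0],[0,0,0,0,0,110,0],[0,0,0,0,0,165,0],[0,0,0,0,0,200,0],[0,0,0,0,0,200,0]]]'

```text
time: 19.05
position: [0.5265, 0.4426, 0.1937]
tool_rot: [-1.064, 1.296, 1.064]
ft_force: [-0.3, -1.1, -0.1]
grip_width: 0.011
```

```bash
python3 r.py; python3 - <<'E'
from h import *
im,S=snap('side','s3.png'); im2,T=snap('top','t3.png')
a=cv2.imread('pics/top0.png').astype(int); b=im2[:,:,::-1].astype(int)
d=abs(a-b).max(2); 
for n,(u,v) in dict(tinA=(182,138),tinB=(265,136),cup=(375,123),pin=(272,285)).items(): print(n,d[v-20:v+20,u-22:u+22].mean().round(1),(d[v-20:v+20,u-22:u+22]>40).sum())
c=lambda i,u,v,w=60,h=45:cv2.convertScaleAbs(cv2.resize(i[v-h:v+h,u-w:u+w,::-1],(400,300),interpolation=cv2.INTER_CUBIC),alpha=1.4)
cv2.imwrite('pics/end.png',np.vstack([np.hstack([c(im2,366,219,40,30),c(im2,167,223,40,30)]),np.hstack([c(im,340,290,48,36),c(im,195,200)])]))
E
```

```text
t 19.05 jaw 78.78 M [-0.022  0.075 -0.001] F [-0.3 -1.1 -0.1] p [0.5265 0.4426 0.1937] tilt [-0. -0.] g 0.011 q7 0.74 tau7 -0.079
tinA 4.7 0
tinB 4.7 0
cup 4.0 0
pin 25.3 839
```

View pics/end.png

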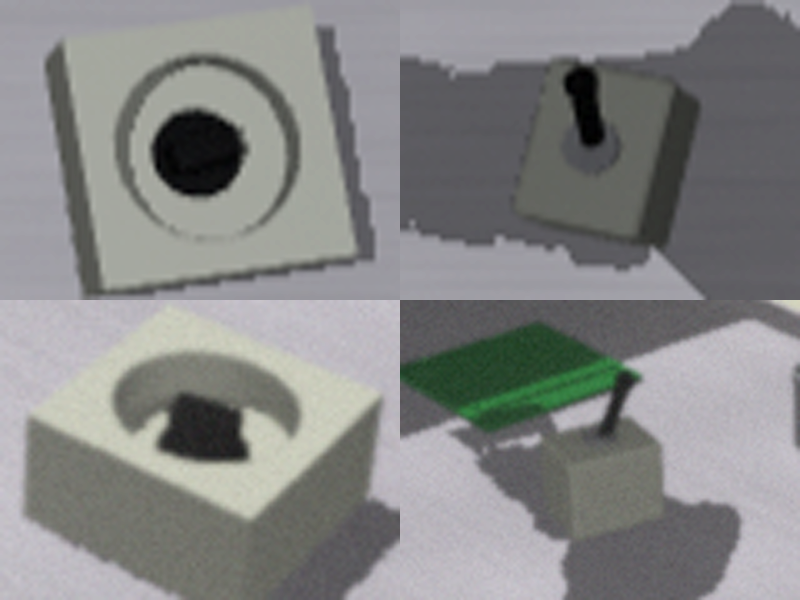

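The toggle now leans away from the robot, with its tip at about (163,208.6) in the top view and (202.5,179) in the side view. The knob's bar is turned and stays. The clothespin region differs, probably because of the arm's shadow, so I'll check that by colour and triangulate the tip.

```bash
python3 - <<'E'
from h import *
T=vision.camera_info('top');S=vision.camera_info('side')
p,e=cross(ray(T,163,208.6),ray(S,202.5,179)); print('tip',p.round(4),e.round(4),'from start tip',np.linalg.norm(p-[.5073,.2396,.1189]).round(4),'(full flip 0.0431)')
for f in ('top0','t3','side0','s3'):
    i=cv2.imread('pics/%s.png'%f); h=cv2.cvtColor(i,cv2.COLOR_BGR2HSV); b=(250,270,295,300) if f[0]=='t' else (185,265,235,295)
    m=cv2.inRange(h,(3,60,30),(22,255,255))[b[1]:b[3],b[0]:b[2]]; y,x=np.nonzero(m); print(f,len(x),x.mean()+b[0],y.mean()+b[1])
E
```

```text
tip [0.5511 0.23   0.1184] 0.0006 from start tip 0.0448 (full flip 0.0431)
top0 148 270.5472972972973 284.6081081081081
t3 151 270.3377483443709 284.63576158940396
side0 246 208.9227642276423 280.9918699186992
s3 255 208.79607843137256 281.0980392156863
```

The tip has moved the full flip distance and the clothespin hasn't moved, so I'll hand in.

```bash
python3 -c "
from bench import close_job
print(close_job())"
```

```text
the job is handed in; nothing more can be done
None
```

The pantry light is set to full, the toggle is flipped on, and the job is handed in. `close_job()` gives no verdict, so what follows are my own last checks.

- **Knob:** I gripped it at 45 N and turned it about 87° clockwise. The turning torque rose from about 0.185 to 0.33 N m, a rise of about 0.14 N m, which is within the snug range. I then let go and lifted clear. A wrist picture afterwards showed the bar still at the angle I left it, but the force on the stop after release could not be measured directly.
- **Toggle:** I pushed it with shut fingers until it stalled on its end stop at about 8 N. Measured from two views, the tip moved 44.8 mm. A full flip is 43 mm, so it stands fully on to within the error of the measurement.
- **Loose things:** The tins and the cup show no change in the top view. The clothespin's patch looked different at first because of the arm's shadow; by colour it moved less than 0.3 px in both views.
- **Robot and time:** The arm ended clear of everything, with forces near zero, at about 19 s of the 72 s allowed.

One mid-run measurement disagreed. The first wrist picture was taken while the arm was still settling, about 4 mm off. I corrected that with a second, closer look before gripping the knob.

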